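# Pack the vial carrier, clip its cover home and scan the label

### The job

Take every small vial that stands in the row just behind the steel tray and stand it upright in a pocket of the carrier, lay the cover on between the four clips and press it down corner by corner until every clip has snapped over its edge. Then pick up the reader, aim its window straight down at the label on the cover from about 5 cm above, hold it steady there for two seconds, and lay it back flat on its mat, along the mat and wholly on it. Leave the white-capped brown sample jar and the tape roll where they are.

Things in the scene. Friction and masses are not known exactly. Their poses are not given: they have to be found in the camera images.
- vial_1: Small lab vial with screw cap, standing upright on the worktop behind the steel tray at the start; body 21 mm diameter up to 43 mm, cap 17.6 mm diameter, 54 mm high over all, about 22 g. Origin: centre of its underside, z up along its axis. May be absent (three or four are present).
- vial_2: Small lab vial with screw cap, standing upright on the worktop behind the steel tray at the start; body 21 mm diameter up to 43 mm, cap 17.6 mm diameter, 54 mm high over all, about 22 g. Origin: centre of its underside, z up along its axis. May be absent (three or four are present).
- vial_3: Small lab vial with screw cap, standing upright on the worktop behind the steel tray at the start; body 21 mm diameter up to 43 mm, cap 17.6 mm diameter, 54 mm high over all, about 22 g. Origin: centre of its underside, z up along its axis. May be absent (three or four are present).
- vial_4: Small lab vial with screw cap, standing upright on the worktop behind the steel tray at the start; body 21 mm diameter up to 43 mm, cap 17.6 mm diameter, 54 mm high over all, about 22 g. Origin: centre of its underside, z up along its axis. May be absent (three or four are present).
- carrier: Grey vial carrier fixed to the bench, 188 (x) x 130 (y) mm. Block 150 x 52 mm, 26 high, with a row of 4 pockets along x. End walls 100 mm wide (y) at x = +-72 to 80 carry the cover: their top, the seat, is at z = 64. Guide posts at x = +-85, y = 0, 18 mm thick, tapering from z = 70 to a point at z = 88. 4 sprung clips at x = +-71 on towers at y = +-60 to 65; long sides open between. Origin: centre of underside, z up.
- pocket_1 (a point): Centre of the floor of a pocket, 6 mm above the carrier's underside. The pocket is 28 mm square and 20 mm deep with a chamfered mouth; a vial stands in it with its top 60 mm above the bench. The four pockets are 33 mm apart along the carrier's x axis.
- pocket_2 (a point): Centre of the floor of a pocket, 6 mm above the carrier's underside. The pocket is 28 mm square and 20 mm deep with a chamfered mouth; a vial stands in it with its top 60 mm above the bench. The four pockets are 33 mm apart along the carrier's x axis.
- pocket_3 (a point): Centre of the floor of a pocket, 6 mm above the carrier's underside. The pocket is 28 mm square and 20 mm deep with a chamfered mouth; a vial stands in it with its top 60 mm above the bench. The four pockets are 33 mm apart along the carrier's x axis.
- pocket_4 (a point): Centre of the floor of a pocket, 6 mm above the carrier's underside. The pocket is 28 mm square and 20 mm deep with a chamfered mouth; a vial stands in it with its top 60 mm above the bench. The four pockets are 33 mm apart along the carrier's x axis.
- clip_1 (a joint): Sprung steel clip, 18 mm wide, at carrier corner (+x, +y); value: m pushed outward, 0 at rest (before and after the snap), 0.008 at most. Nose hangs 4 mm over the cover's edge, lower edge 6.8 mm above the seat, sloping out and up to 25 mm. A cover just laid on rests on the slopes about 15 mm above the seat; 15 to 25 N pressed on a corner pushes the clip aside till it springs back over the cover and holds it.
- clip_2 (a joint): Sprung steel clip, 18 mm wide, at carrier corner (+x, -y); value: m pushed outward, 0 at rest (before and after the snap), 0.008 at most. Nose hangs 4 mm over the cover's edge, lower edge 6.8 mm above the seat, sloping out and up to 25 mm. A cover just laid on rests on the slopes about 15 mm above the seat; 15 to 25 N pressed on a corner pushes the clip aside till it springs back over the cover and holds it.
- clip_3 (a joint): Sprung steel clip, 18 mm wide, at carrier corner (-x, -y); value: m pushed outward, 0 at rest (before and after the snap), 0.008 at most. Nose hangs 4 mm over the cover's edge, lower edge 6.8 mm above the seat, sloping out and up to 25 mm. A cover just laid on rests on the slopes about 15 mm above the seat; 15 to 25 N pressed on a corner pushes the clip aside till it springs back over the cover and holds it.
- clip_4 (a joint): Sprung steel clip, 18 mm wide, at carrier corner (-x, +y); value: m pushed outward, 0 at rest (before and after the snap), 0.008 at most. Nose hangs 4 mm over the cover's edge, lower edge 6.8 mm above the seat, sloping out and up to 25 mm. A cover just laid on rests on the slopes about 15 mm above the seat; 15 to 25 N pressed on a corner pushes the clip aside till it springs back over the cover and holds it.
- cover: Grey plate, 164 (x) x 100 (y) x 5 mm, 130 g, in the low steel tray (floor 3 mm, rim 19 mm high). Grip rib at its middle, 44 long (x), 14 wide (y), to 27 mm above the underside. Thin, so each end twists about x by itself: press all 4 corners, on the dark spots at x = +-64, y = +-28 mm. Fits either way round, x along the carrier's x, 21 mm notches in its ends round the guide posts. Origin: centre of underside, z up.
- corner_1 (a point): Point on the underside of the cover at its corner (+x, +y), 71 mm from the middle in x, 45 mm in y. Its height above the bench is 64 mm with that corner fully home (up to 2 mm more of play under the clip).
- corner_2 (a point): Point on the underside of the cover at its corner (+x, -y), 71 mm from the middle in x, 45 mm in y. Its height above the bench is 64 mm with that corner fully home (up to 2 mm more of play under the clip).
- corner_3 (a point): Point on the underside of the cover at its corner (-x, -y), 71 mm from the middle in x, 45 mm in y. Its height above the bench is 64 mm with that corner fully home (up to 2 mm more of play under the clip).
- corner_4 (a point): Point on the underside of the cover at its corner (-x, +y), 71 mm from the middle in x, 45 mm in y. Its height above the bench is 64 mm with that corner fully home (up to 2 mm more of play under the clip).
- label (a point): Centre of the paper label (34 x 26 mm) on top of the cover, 46 mm from its middle towards +x, on the plate's upper face; z up out of the label.
- reader: Hand-held label reader lying on its mat, 150 mm long (y), 160 g. Black handle 34 mm wide (x), 26 mm high, from y = -75 to +22 mm; grey head 44 mm wide, 32 mm high, from y = +22 to +75 mm. It balances at its origin, a good place to grip, across x. Origin: on the underside, z up. The window in the underside of the head looks straight down (-z) when the reader is held level.
- window (a point): Centre of the reader's window, on the underside of the head, 52 mm from the reader's origin towards its +y.
- mat: Thin dark rubber mat for the reader, fixed in the left or right half of the low steel tray (the cover starts in the other half), 76 mm (x) by 170 mm (y), 3 mm thick, its top 6 mm above the bench. Origin: centre of its underside.
- sample_jar_2: Brown sample jar with white cap, 35 mm diameter, 76 mm high, a bystander; origin at its underside.
- tape_roll: Roll of black tape lying flat, 62 mm diameter, 19 mm high, a bystander; origin at its underside.

How it is judged:
By the outcome, as a careful person would: the job done as asked, in the order asked, and still so for the second after the job is handed in, with the robot touching nothing.
Of vial_1, vial_2, vial_3, vial_4 only 3 to 4 are there at a start; the rules pass over those that are not, and their reading is None.
At some moment in a run one of cover, reader may be knocked a few centimetres aside while the robot is not near it.
It also fails if it takes over 208 s, if anything falls off the work surface, if the arm or the gripper's body presses on something with over 40 N, if the wrist force passes 120 N, or if a joint passes its speed limit or range.

### The arm

A 6-joint arm with a two-finger parallel gripper is mounted at the origin on a cart in front of the work surface, level with it; the furniture and walls round the work are solid. World frame = base frame: x ahead of the robot, y to its left, z up, the work surface at z = 0. Lengths are in mm, angles in rad, forces in N, time in s.
With the tool pointing down it reaches from about 350 to 875 mm from the base axis. Payload 4.2 kg.
Tool frame: the origin (TCP) lies midway between the tips of the shut fingers; the grasp point (between the pads) lies 19 mm behind it; z points along the fingers, y is the line along which they close (so a half turn about z gives the same grasp; the last joint's range is limited). The gripper opens to 85 mm and grips with 20 to 120 N. Pads are 22 mm wide; open, the fingers measure 114 mm over their backs; the gripper's body (76 mm by 85 mm) begins 54 mm behind the grasp point. The pads swing forward as they close: fully open they stand 13 mm farther back than shut.
Start: joints at [1.387, 0.385, 0.008, 0, -1.194, -0.259], TCP at [267.761, 564.715, 231.312] pointing down, gripper open.
Joint ranges: [-3.14, 3.14], [-1.21, 2.06], [-1.07, 1.41], [-3.16, 2.05], [-2.99, -0.16], [-3.1, 3.1]. Speed limits (rad/s): [2.79, 2.79, 3.14, 3.14, 3.14, 3.14].

### API

Orientations are given as a 3x3 rotation matrix whose columns are the frame's x, y, z axes.
In Python, from rig import env gives the robot as it stands. Calls block until the motion is done:
- env.move_pose(position, orientation): joint-space move of the TCP to a pose.
- env.move_l(position, max_speed=150, ori=None): straight line of the TCP; ori=None keeps the orientation; max_speed is the mean speed in mm/s.
- env.move_joints(angles): joint-space move.
- env.move_gripper(opening, effort=None): finger opening in mm; effort is the grip in N (None keeps the last); returns when the fingers have stopped.
- env.hold(seconds).
- env.inverse_kinematics(position, orientation): joint angles nearest the present ones, or None.
- env.state(): the state.
- env.read_camera(name): name is "side" or "top" or "wrist"; returns the picture (384x512x3 uint8, blue, green, red); there is no depth.
- env.get_calibration(name): a dict with "K" (3x3 intrinsics, pixels), "R" (3x3) and "t" (3): a world point X has camera coordinates R X + t. Camera axes: x right, y down, z forward; pixel columns grow to the right and rows downward; lengths in mm; the calibration is good to about 2 mm. The wrist camera is an equidistant fisheye: a pixel r from the principal point sees the ray r / f radians off the axis. A picture is of the moment at which its call begins: read the wrist's pose just before it. get_calibration takes no time and is no camera call; for the wrist camera it gives the pose at the moment of the call.
A pose or a line that the arm cannot do raises env.PlanningError and nothing moves.
- env.finish_job(): hands the job in; it is judged then, once.
The state is a dict: "time_s": time; "q": joint angles; "qd": joint speeds; "effort": joint torques, N m; "eef_pos": TCP position; "eef_rot": TCP orientation; "contact_force": force on the tool from outside, world axes, zero at the start; "wrist_torque": the same for the moment, N m; "finger_gap": finger opening in mm; "finger_force": force on a finger pad.
Only numpy, scipy, OpenCV 4.12 (cv2) and the standard library are available. Lean on these libraries where they do the work, as an engineer would, in place of code of your own. Each camera call takes 0.05 s, during which the arm holds its last target. There are 200 camera calls.

## Working session

There is one attempt and no reset: what is moved stays moved. The work goes in short steps, each a Python script; the robot and the scene stay as the last script left them, time stands still between calls to the robot, and variables do not carry over. Pictures are saved under pics/ and viewed, at most 14 in all, crops included, and the job is handed in when it is done.

```bash
mkdir -p pics; ls
python3 - <<'E'
from rig import env
import cv2,numpy as np
for n in("top","side","wrist"):
    im=env.read_camera(n); cv2.imwrite(f"pics/{n}0.png",im)
    c=env.get_calibration(n); print(n,np.round(c["K"],1).tolist(),np.round(c["R"],3).tolist(),np.round(c["t"],1).tolist())
s=env.state(); print(s["time_s"],s["eef_rot"],s["contact_force"])
E
```

```text
pics
top [[401.2, 0.0, 253.3], [0.0, 401.2, 188.6], [0.0, 0.0, 1.0]] [[-0.001, -1.0, -0.019], [-0.993, 0.003, -0.12], [0.12, 0.019, -0.993]] [164.7, 439.8, 1029.5]
side [[445.7, 0.0, 251.2], [0.0, 445.7, 201.0], [0.0, 0.0, 1.0]] [[0.996, -0.09, -0.006], [-0.06, -0.614, -0.787], [0.067, 0.784, -0.617]] [-452.9, 161.4, 1093.8]
wrist [[297.3, 0.0, 255.7], [0.0, 297.3, 197.4], [0.0, 0.0, 1.0]] [[-0.428, -0.904, 0.002], [-0.869, 0.413, 0.271], [-0.246, 0.114, -0.963]] [624.0, -35.7, 379.2]
0.15 [[ 9.03505966e-01 -4.28575126e-01 -5.75034855e-04]
 [-4.28575483e-01 -9.03504602e-01 -1.57785322e-03]
 [ 1.56682005e-04  1.67204564e-03 -9.99998590e-01]] [-0.04500137  0.08684422  0.17975942]
```

View pics/top0.png

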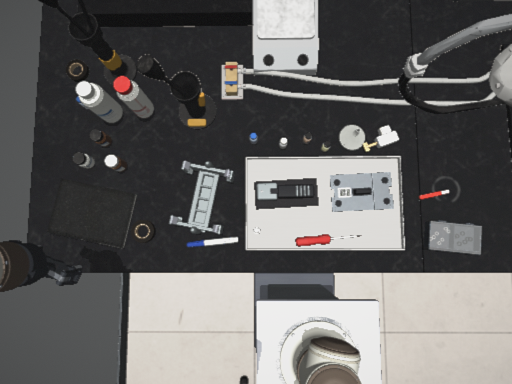

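View pics/side0.png

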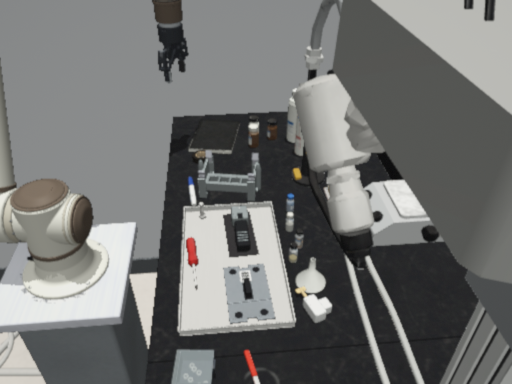

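```bash
cat > h.py <<'E'
from rig import env
import cv2,numpy as np
from numpy import array as A
def Rd(a):
    c,s=np.cos(a),np.sin(a); return A([[c,s,0],[s,-c,0],[0,0,-1.]])
def ray(cal,px):
    K=cal["K"]; u=(px[0]-K[0,2])/K[0,0]; v=(px[1]-K[1,2])/K[1,1]
    if cal.get("fish"):
        r=np.hypot(u,v); k=np.sin(r)/r if r>1e-9 else 1; d=A([u*k,v*k,np.cos(r)])
    else: d=A([u,v,1.])
    R=A(cal["R"]); return -R.T@A(cal["t"]), R.T@d
def pt(cal,px,z):
    C,d=ray(cal,px); return C+d*(z-C[2])/d[2]
def proj(cal,X):
    K=cal["K"]; p=A(cal["R"])@A(X)+A(cal["t"])
    if cal.get("fish"):
        n=np.hypot(p[0],p[1]); th=np.arctan2(n,p[2]); u,v=p[:2]/max(n,1e-9)*th
    else: u,v=p[:2]/p[2]
    return A([K[0,0]*u+K[0,2],K[1,1]*v+K[1,2]])
def cal(n):
    c={k:A(v,float) for k,v in env.get_calibration(n).items() if k in("K","R","t")}; c["fish"]=n=="wrist"; return c
def look(name):
    """wrist picture + its calibration, stored"""
    c=cal("wrist"); im=env.read_camera("wrist"); cv2.imwrite(f"pics/{name}.png",im)
    np.savez(f"pics/{name}.npz",K=c["K"],R=c["R"],t=c["t"]); return c,im
def load(name):
    f=np.load(f"pics/{name}.npz"); return dict(K=f["K"],R=f["R"],t=f["t"],fish=True),cv2.imread(f"pics/{name}.png")
def rectify(c,im,x0,x1,y0,y1,z,s):
    """top-down ortho view of the plane z; rows: x1 (top) down to x0; cols: y1 (left) to y0; s px/mm"""
    h,w=int((x1-x0)*s),int((y1-y0)*s); m=np.zeros((h,w,2),np.float32)
    for i in range(h):
        for j in range(w): m[i,j]=proj(c,(x1-i/s,y1-j/s,z))
    return cv2.remap(im,m[...,0],m[...,1],cv2.INTER_LINEAR)
E
python3 - <<'E'
from h import *
c=cal("top")
for n,p,z in(("v1",(253,137),54),("v2",(283,141),54),("v3",(307,138),54),("v4",(326,146),54),("carr",(202,198),40),("reader",(287,193),30),("cover",(362,192),10),("trayTL",(247,158),19),("trayBR",(403,249),19),("jar",(112,161),76),("tape",(144,231),19)):
    print(n,np.round(pt(c,p,z)))
w=cal("wrist");s=env.state(); C,_=ray(w,(0,0)); print("cam in tool",s["eef_rot"].T@(C-s["eef_pos"]), s["eef_rot"].T@w["R"].T)
t=s["time_s"]
env.move_pose([450,120,330],Rd(0)); s=env.state();print(s["time_s"],s["q"])
look("w1")
E
```

```text
v1 [573. 164.  54.]
v2 [562.  86.  54.]
v3 [569.  23.  54.]
v4 [548. -25.  54.]
carr [414. 297.  40.]
reader [428.  75.  30.]
cover [ 432. -125.   10.]
trayTL [524. 181.  19.]
trayBR [ 282. -224.   19.]
jar [506. 524.  76.]
tape [329. 453.  19.]
cam in tool [ 6.83570160e+01 -1.31887363e-01 -1.42684967e+02] [[ 3.08364767e-04 -9.62465648e-01 -2.71403355e-01]
 [ 9.99999690e-01  1.00226611e-04  7.80756751e-04]
 [-7.24249714e-04 -2.71403512e-01  9.62465381e-01]]
1.9333 [ 6.11695132e-01  4.84296293e-02 -1.84530679e-01 -1.26116025e-04
 -1.33820215e+00  9.59710897e-01]
```

View pics/w1.png

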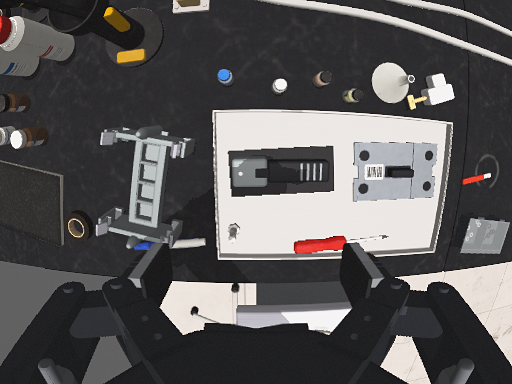

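Run:
```python
from h import *
c,im=load("w1")
hsv=cv2.cvtColor(im,cv2.COLOR_BGR2HSV)
env.move_pose([354,297,230],Rd(0)); print(env.state()["time_s"])
c2,im2=look("w2")
a=cv2.resize(im[55:115,205:375],None,fx=4.5,fy=4.5,interpolation=cv2.INTER_CUBIC); cv2.imwrite("pics/w1c.png",a)
b=rectify(c2,im2,310,520,180,410,64,2.6); cv2.imwrite("pics/w2r.png",b); print(b.shape)
```

```text
2.8833
(546, 598, 3)
```

View pics/w1c.png

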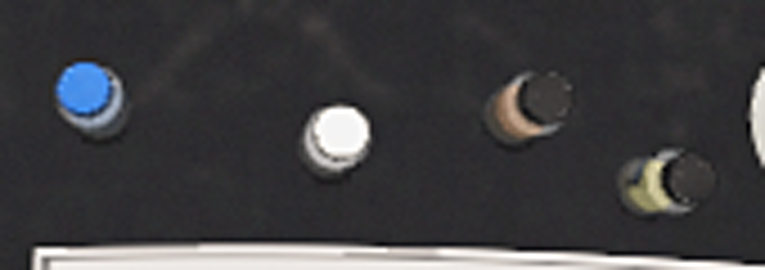

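View pics/w2r.png

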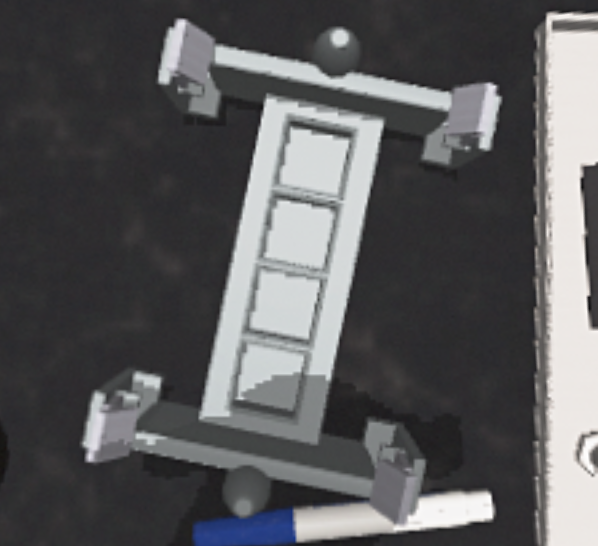

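Run:
```python
from h import *
c,im=load("w1")
for p in((223.7,74.6),(280.6,84.3),(326.6,76.6),(357.9,94.6)): print("vial",np.round(pt(c,p,54),1))
c,im=load("w2")
C,_=ray(c,(0,0))
def re(col,row,z):
    P=A([520-row/2.6,410-col/2.6,64]); return C+(P-C)*(z-C[2])/(64-C[2])
t1,t2=re(340,38,88),re(244,505,88)
print("tips",t1,t2,(t1+t2)/2,np.linalg.norm(t1-t2),np.degrees(np.arctan2(*(t1-t2)[[1,0]])))
q=[re(*p,26) for p in((287,113),(357,128),(304,413),(231,408))]
print("mouth",np.round(q,1),np.mean(q,0))
q=[re(*p,26) for p in((266,96),(383,120),(320,443),(201,417))]
print("block",np.round(q,1),np.mean(q,0),np.linalg.norm(q[1]-q[2]),np.degrees(np.arctan2(*(q[1]-q[2])[[1,0]])),np.degrees(np.arctan2(*(q[0]-q[3])[[1,0]])))
cv2.imwrite("pics/w2b.png",rectify(c,im,330,500,230,370,26,4.))
```

```text
vial [577.1 164.9  54. ]
vial [563.  86.  54.]
vial [576.9  20.8  54. ]
vial [554.  -26.5  54. ]
tips [498.97590973 280.64809848  88.        ] [333.29786625 314.7061117   88.        ] [416.13688799 297.67710509  88.        ] 169.14243214768854 -11.616324096290928
mouth [[483.1 299.9  26. ]
 [476.7 269.6  26. ]
 [353.6 292.5  26. ]
 [355.7 324.1  26. ]] [417.2815262  296.52873862  26.        ]
block [[490.5 308.9  26. ]
 [480.1 258.4  26. ]
 [340.6 285.6  26. ]
 [351.9 337.   26. ]] [415.76998456 297.50044396  26.        ] 142.12232020575357 -11.036772305193717 -11.447167611611292
```

View pics/w2b.png

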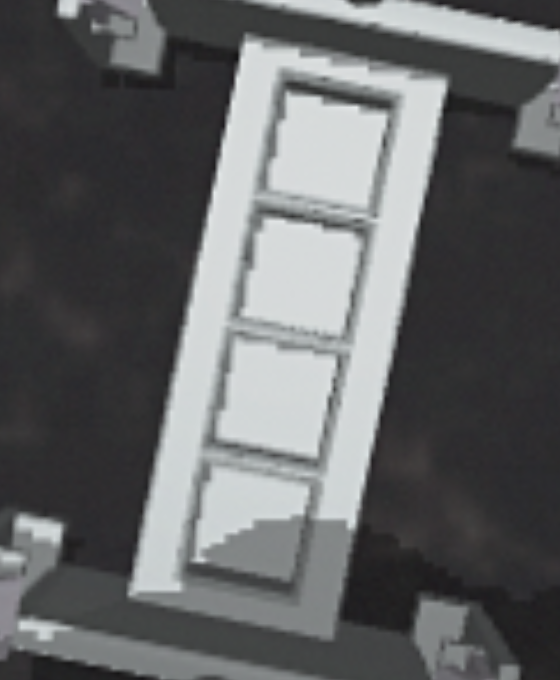

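Run:
```python
from h import *
env.move_pose([490,70,180],Rd(0)); print(env.state()["time_s"])
c,im=look("w3")
cv2.imwrite("pics/w3r.png",rectify(c,im,520,610,-50,190,54,3.2))
```

```text
3.9833
```

View pics/w3r.png

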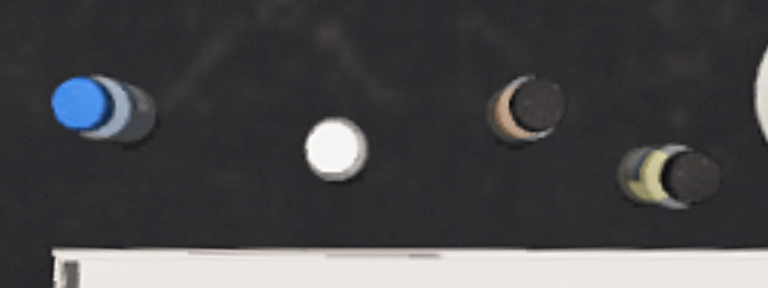

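```bash
cat >> h.py <<'E'
CA=np.radians(-11.5); CC=A([416.1,297.4]); CX=A([np.cos(CA),np.sin(CA)]); CY=A([-np.sin(CA),np.cos(CA)])
def cp(x,y): return CC+x*CX+y*CY
V=[(577.8,164.7),(563.4,85.),(577.5,22.2),(555.,-25.9)]; PX=[49.5,16.5,-16.5,-49.5]
def st(tag):
    s=env.state(); print(tag,round(s["time_s"],1),np.round(s["eef_pos"],1),"F",np.round(s["contact_force"],1),"gap",round(s["finger_gap"],1),"ff",np.round(s["finger_force"],1)); return s
def vial(i,k,op=42):
    x,y=V[i]; p=cp(PX[k],0)
    env.move_gripper(op,30)
    env.move_pose([x,y,100],Rd(0)); env.move_l([x,y,22],100); st("at")
    env.move_gripper(10,30); s=st("grip")
    if s["finger_gap"]<18: raise SystemExit("missed")
    env.move_l([x,y,140],200); env.move_pose([*p,140],Rd(CA)); st("over")
    env.move_l([*p,60],200); st("in mouth"); env.move_l([*p,29],60); st("down")
    env.move_gripper(34); st("open"); env.move_l([*p,130],200)
E
python3 - <<'E'
from h import *
vial(0,0)
look("w4"); print(env.state()["time_s"])
E
```

```text
at 6.1 [578.4 164.9  22.8] F [-0.4  0.5 -0.1] gap 42.3 ff 0.0
grip 6.4 [578.3 165.   22.9] F [-1.  -0.1  2.5] gap 20.1 ff 29.3
over 7.9 [464.1 287.3 138.9] F [-0.1  0.1  0. ] gap 20.0 ff 29.3
in mouth 8.4 [465.7 287.1  60.1] F [0.8 0.6 0.3] gap 19.6 ff 29.3
down 9.1 [464.2 287.2  28.8] F [-1.5 -2.   3.5] gap 19.6 ff 29.6
open 9.4 [464.7 287.6  28.7] F [-0.1 -0.   0.7] gap 33.6 ff 0.0
10.1083
```

View pics/w4.png

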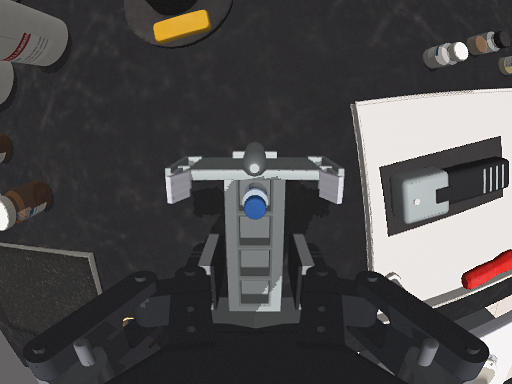

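Run:
```python
from h import *
vial(1,1); vial(2,2,38); vial(3,3,38)
look("w5")
env.move_pose([370,-10,250],Rd(0)); c,im=look("w6"); st("look")
cv2.imwrite("pics/w6r.png",rectify(c,im,330,520,-200,150,8,2.2))
```

```text
at 12.2 [563.9  85.4  22.6] F [ 0.4 -0.5  0.3] gap 42.0 ff 0.0
grip 12.5 [564.   85.2  22.8] F [-0.4 -0.1  2.3] gap 20.0 ff 29.3
over 14.2 [432.3 293.5 139.3] F [ 0.1 -0.2 -0.4] gap 19.7 ff 29.3
in mouth 14.8 [433.3 293.8  60.3] F [-0.5  0.2 -0.3] gap 19.7 ff 29.3
down 15.4 [431.9 293.7  28.8] F [-1.6 -0.8  3.2] gap 19.8 ff 29.6
open 15.7 [432.3 294.2  28.8] F [-0.   0.2  0. ] gap 34.0 ff 0.0
at 18.7 [578.1  22.4  22.6] F [0.8 1.1 0.2] gap 38.1 ff 0.0
grip 19.0 [578.1  22.3  22.9] F [-0.3  0.3  2.3] gap 19.8 ff 29.3
over 21.0 [400.2 300.2 139.5] F [-0.3  0.3 -0.1] gap 19.7 ff 29.3
in mouth 21.6 [400.9 300.6  60.3] F [0.5 0.  0.2] gap 19.8 ff 29.3
down 22.2 [399.7 300.4  28.6] F [-0.3 -0.4 -0.3] gap 20.0 ff 29.3
open 22.5 [400.  300.8  28.9] F [0.3 0.  0. ] gap 33.9 ff 0.0
at 25.7 [555.6 -25.7  22.5] F [ 0.7  0.9 -0.7] gap 38.0 ff 0.0
grip 26.0 [555.6 -25.8  22.9] F [0.6 0.4 3.2] gap 20.0 ff 29.2
over 28.1 [367.9 306.8 139.6] F [-0.3  0.1 -0.4] gap 19.9 ff 29.3
in mouth 28.7 [368.4 307.3  60.3] F [-0.3  0.7  0.3] gap 19.6 ff 29.3
down 29.4 [367.3 306.8  28.6] F [0.2 0.  0. ] gap 20.4 ff 29.3
open 29.7 [367.6 307.4  28.9] F [-0.7 -0.4 -1.1] gap 34.1 ff 0.0
look 31.7 [370.1  -9.4 249.4] F [-0.4  0.2  0. ] gap 33.8 ff 0.0
```

View pics/w5.png

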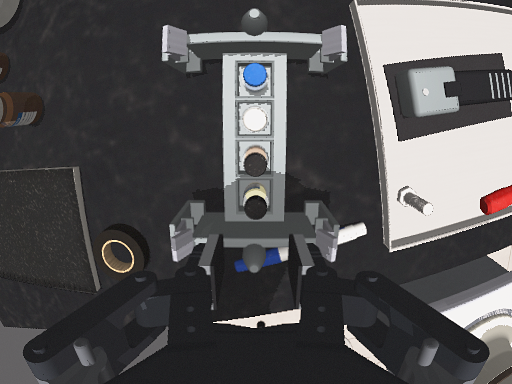

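View pics/w6r.png

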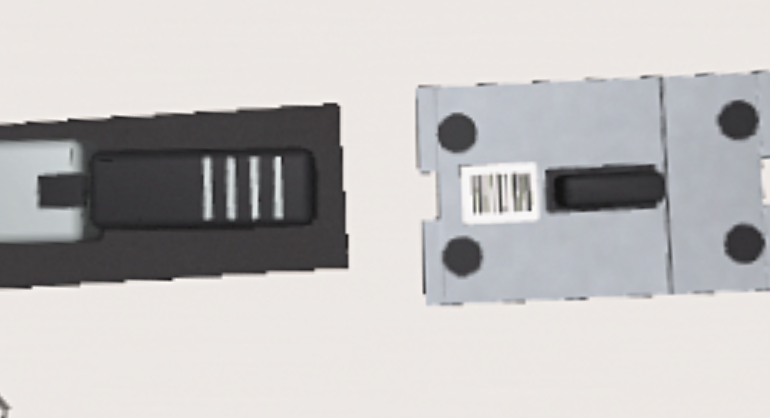

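Run:
```python
from h import *
a=np.radians(-87.56); x,y=434.5,-122.8
env.move_gripper(45,60)
env.move_pose([x,y,100],Rd(a)); st("hover")
c,im=look("w7")
for p in((64,28),(64,-28),(-64,28),(-64,-28)): # check the spots against the picture
    t=np.radians(92.44); P=(x+p[0]*np.cos(t)-p[1]*np.sin(t),y+p[0]*np.sin(t)+p[1]*np.cos(t),8)
    u=proj(c,P); r=im[max(0,int(u[1])-25):int(u[1])+25,max(0,int(u[0])-25):int(u[0])+25]
    m=(cv2.cvtColor(r,cv2.COLOR_BGR2GRAY)<90) if r.size else np.zeros((1,1)); v=np.argwhere(m)
    print(np.round(u), len(v), (np.round(v.mean(0)[::-1]-25,1) if len(v) else None))
env.move_l([x,y,40],150); env.move_l([x,y,12.5],40); st("low")
env.move_gripper(5,60); st("grip")
env.move_l([x,y,30],60); st("up"); env.move_l([x,y,150],200)
p=cp(0,0); env.move_pose([*p,150],Rd(CA)); st("over"); print(env.state()["eef_rot"].round(3).tolist())
look("w8")
```

```text
hover 33.1 [ 434.9 -122.6  100.4] F [ 0.4 -0.9 -0.9] gap 45.2 ff 0.0
[287. 268.] 888 [10.9 -1.4]
[225. 268.] 916 [-12.2  -0.8]
[292. 122.] 382 [0.5 0.7]
[220. 122.] 377 [0.2 0.8]
low 34.5 [ 434.6 -122.8   12.5] F [-0.7  0.2  0.5] gap 45.2 ff 0.0
grip 34.9 [ 434.8 -122.8   12.9] F [-1.2  0.2  3.3] gap 12.5 ff 60.1
up 35.3 [ 434.5 -122.8   30.2] F [ 0.5 -0.2 -1.1] gap 12.6 ff 59.6
over 37.6 [416.2 296.5 149.7] F [ 0.  -0.  -1.3] gap 12.8 ff 59.5
[[0.98, -0.201, -0.001], [-0.201, -0.98, -0.001], [-0.0, 0.001, -1.0]]
```

View pics/w8.png

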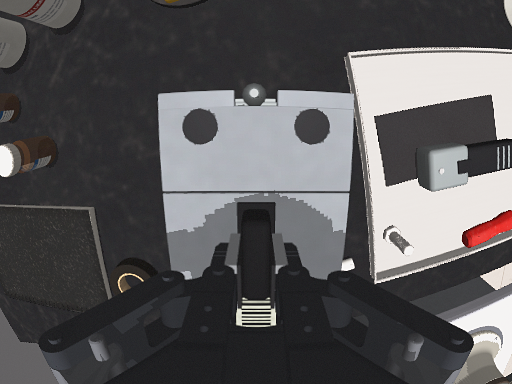

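Run:
```python
from h import *
p=cp(0,0)
env.move_l([*p,108],150); env.hold(.2); st("108"); look("w9")
z=98
while z>=82:
    env.move_l([*p,z],40); s=st("z")
    if s["contact_force"][2]>5: break
    z-=2
env.hold(.2); st("rest"); env.move_gripper(40); st("open")
env.move_l([*p,180],200)
env.move_l([*cp(-70,0),200],200); c,im=look("w10"); st("see")
cv2.imwrite("pics/w10r.png",rectify(c,im,310,520,180,410,79,2.6))
```

```text
108 38.3 [416.7 297.9 109.1] F [-0.9  0.5 -0.7] gap 12.6 ff 59.5
z 38.8 [415.9 297.2  97.6] F [ 0.7  0.1 -1.3] gap 12.1 ff 59.5
z 39.0 [416.1 297.4  95.9] F [-0.6  0.1 -1.1] gap 13.0 ff 59.5
z 39.3 [416.  297.3  93.9] F [-0.5  0.4 -0.9] gap 12.4 ff 59.5
z 39.5 [416.  297.3  91.9] F [-0.9  0.5 -1.5] gap 12.3 ff 59.5
z 39.8 [416.3 297.7  90. ] F [ 0.9  0.7 -1.1] gap 12.5 ff 59.5
z 40.0 [416.6 298.   88.6] F [-0.   1.2  2.8] gap 12.7 ff 60.0
z 40.3 [416.9 298.2  87.3] F [-1.5 -0.2  7.5] gap 12.5 ff 60.7
rest 40.5 [416.9 298.2  87.3] F [-0.7  0.   6.7] gap 12.4 ff 60.7
open 40.8 [415.9 297.1  85.6] F [ 0.4  0.3 -0.5] gap 40.2 ff 0.0
see 42.0 [347.5 311.1 199. ] F [ 0.9 -0.5  0.2] gap 40.0 ff 0.0
```

View pics/w10r.png

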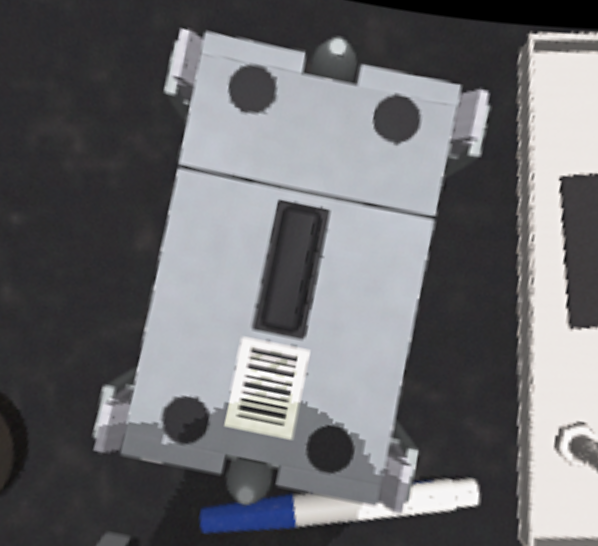

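```bash
cat >> h.py <<'E'
def press(sx,sy,zmin=62,fmax=34):
    R=Rd(CA-np.pi/2); p=cp(64*sx,28*sy)
    env.move_pose([*p,125],R); env.move_l([*p,92],100); z=88; log=[]
    while z>zmin:
        env.move_l([*p,z],25); s=env.state(); f=s["contact_force"][2]; log.append((z,round(s["eef_pos"][2],1),round(f,1)))
        if f>fmax or (s["eef_pos"][2]<70.2 and f>12): break
        z-=1
    print(sx,sy,round(s["time_s"],1),log); env.move_l([*p,125],150)
E
python3 - <<'E'
from h import *
env.move_gripper(0,40)
for q in((1,1),(1,-1)): press(*q)
E
```

```text
1 1 50.5 [(88, np.float64(88.3), np.float64(0.3)), (87, np.float64(87.0), np.float64(-0.2)), (86, np.float64(85.9), np.float64(0.4)), (85, np.float64(84.9), np.float64(-1.1)), (84, np.float64(83.9), np.float64(0.1)), (83, np.float64(83.2), np.float64(1.5)), (82, np.float64(82.4), np.float64(3.5)), (81, np.float64(81.3), np.float64(5.7)), (80, np.float64(80.2), np.float64(4.5)), (79, np.float64(79.3), np.float64(5.5)), (78, np.float64(78.3), np.float64(5.1)), (77, np.float64(76.8), np.float64(2.8)), (76, np.float64(75.8), np.float64(2.5)), (75, np.float64(74.9), np.float64(1.9)), (74, np.float64(73.6), np.float64(0.8)), (73, np.float64(73.3), np.float64(4.0)), (72, np.float64(73.0), np.float64(8.4)), (71, np.float64(72.6), np.float64(11.2)), (70, np.float64(72.1), np.float64(14.7)), (69, np.float64(71.7), np.float64(17.2)), (68, np.float64(70.8), np.float64(17.0)), (67, np.float64(70.6), np.float64(21.2)), (66, np.float64(70.5), np.float64(26.4)), (65, np.float64(70.4), np.float64(31.4)), (64, np.float64(70.0), np.float64(34.2))]
1 -1 57.4 [(88, np.float64(88.2), np.float64(-0.4)), (8
[... 166 characters left out ...]
, np.float64(82.9), np.float64(1.0)), (82, np.float64(81.9), np.float64(0.2)), (81, np.float64(80.9), np.float64(0.1)), (80, np.float64(79.9), np.float64(-0.1)), (79, np.float64(78.9), np.float64(-0.1)), (78, np.float64(77.9), np.float64(0.5)), (77, np.float64(76.9), np.float64(-0.7)), (76, np.float64(75.9), np.float64(0.2)), (75, np.float64(74.9), np.float64(0.4)), (74, np.float64(73.9), np.float64(-1.0)), (73, np.float64(72.9), np.float64(1.2)), (72, np.float64(71.9), np.float64(0.2)), (71, np.float64(70.9), np.float64(0.6)), (70, np.float64(70.6), np.float64(4.2)), (69, np.float64(70.4), np.float64(10.2)), (68, np.float64(70.3), np.float64(16.3)), (67, np.float64(70.2), np.float64(19.6))]
```

Run:
```python
from h import *
env.move_pose([*cp(-110,0),160],Rd(CA)); c,im=look("w11"); st("see")
c=cal("side"); im=env.read_camera("side"); u=proj(c,(*cp(0,0),70)); print(u)
cr=im[int(u[1])-45:int(u[1])+45,int(u[0])-55:int(u[0])+55]
w=cv2.imread("pics/w11.png"); cr=cv2.resize(cr,(470,384),interpolation=cv2.INTER_CUBIC)
cv2.imwrite("pics/m11.png",np.hstack([w[:,100:430],cr]))
```

```text
see 59.1 [308.6 319.1 159.4] F [ 0.4 -0.4 -0.5] gap 0.1 ff 0.0
[228.91816183 166.63520384]
```

View pics/m11.png

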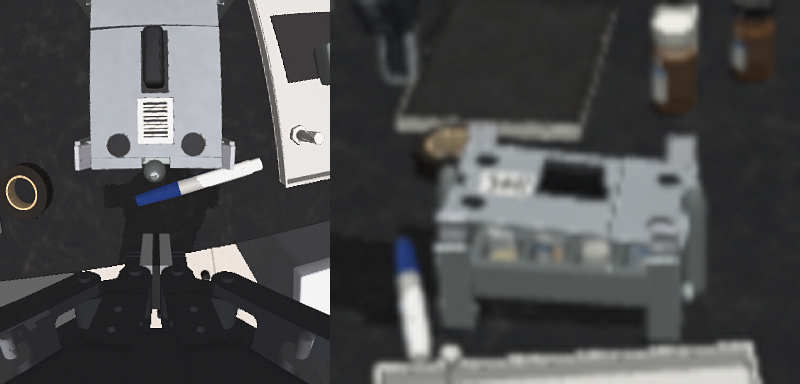

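Run:
```python
from h import *
for q in((-1,-1),(-1,1)): press(*q)
env.move_pose([*cp(-70,0),200],Rd(CA)); env.hold(.2); look("w12")
```

```text
-1 -1 66.5 [(88, np.float64(88.2), np.float64(-0.5)), (87, np.float64(87.1), np.float64(-0.2)), (86, np.float64(85.9), np.float64(-0.4)), (85, np.float64(84.9), np.float64(1.0)), (84, np.float64(83.9), np.float64(0.8)), (83, np.float64(82.9), np.float64(0.3)), (82, np.float64(82.0), np.float64(-0.3)), (81, np.float64(81.1), np.float64(2.3)), (80, np.float64(80.1), np.float64(2.4)), (79, np.float64(78.9), np.float64(4.8)), (78, np.float64(78.0), np.float64(4.4)), (77, np.float64(77.0), np.float64(4.2)), (76, np.float64(75.8), np.float64(1.8)), (75, np.float64(74.9), np.float64(0.5)), (74, np.float64(74.0), np.float64(1.8)), (73, np.float64(73.0), np.float64(1.8)), (72, np.float64(71.7), np.float64(-0.4)), (71, np.float64(71.0), np.float64(2.8)), (70, np.float64(70.2), np.float64(4.8)), (69, np.float64(69.1), np.float64(3.5)), (68, np.float64(69.0), np.float64(11.0)), (67, np.float64(68.9), np.float64(21.4))]
-1 1 73.4 [(88, np.float64(88.2), np.float64(0.4)), (87, np.float64(87.1), np.float64(0.2)), (86, np.float64(85.9), np.float64(-0.5)), (85, np.float64(84.9), np.float64(0.1)), (84, np.float64(83.9), np.float64(0.0)), (83, np.float64(82.9), np.float64(-0.3)), (82, np.float64(81.9), np.float64(-0.1)), (81, np.float64(81.0), np.float64(0.6)), (80, np.float64(79.9), np.float64(0.3)), (79, np.float64(78.9), np.float64(-0.3)), (78, np.float64(77.9), np.float64(-0.2)), (77, np.float64(76.9), np.float64(-0.9)), (76, np.float64(75.9), np.float64(0.4)), (75, np.float64(74.9), np.float64(0.2)), (74, np.float64(73.9), np.float64(-0.6)), (73, np.float64(72.9), np.float64(-0.1)), (72, np.float64(71.9), np.float64(1.0)), (71, np.float64(70.9), np.float64(-0.6)), (70, np.float64(69.9), np.float64(0.5)), (69, np.float64(69.1), np.float64(0.6)), (68, np.float64(69.1), np.float64(8.0)), (67, np.float64(69.0), np.float64(14.9))]
```

Run:
```python
from h import *
c,im=load("w12")
cv2.imwrite("pics/w12r.png",rectify(c,im,310,520,180,410,69,2.6))
```

```text
(no output)
```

View pics/w12r.png

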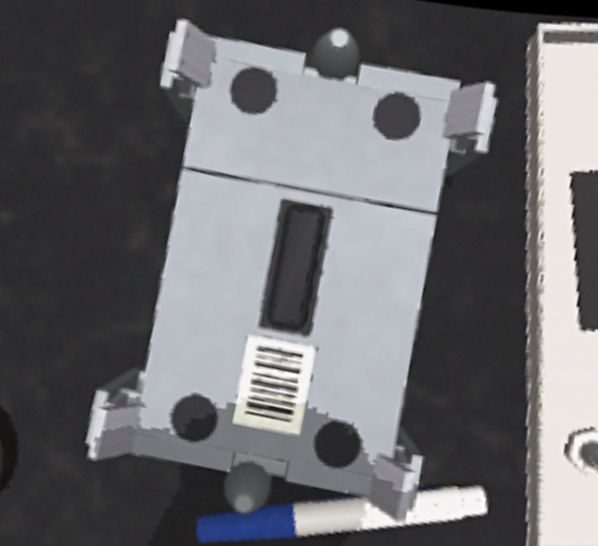

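```bash
cat >> h.py <<'E'
def probe(sx,sy,fmax=28):
    R=Rd(CA-np.pi/2); p=cp(64*sx,28*sy); log=[]
    env.move_pose([*p,110],R); env.move_l([*p,75],120); z=72.
    while z>60:
        env.move_l([*p,z],40); s=env.state(); f=s["contact_force"][2]; log.append((z,round(float(s["eef_pos"][2]),1),round(float(f),1)))
        if f>fmax: break
        z-=1
    print(sx,sy,round(s["time_s"],1),log); env.move_l([*p,110],200)
E
python3 - <<'E'
from h import *
for q in((1,1),(1,-1),(-1,-1),(-1,1)): probe(*q)
E
```

```text
1 1 79.8 [(72.0, 72.6, 0.4), (71.0, 71.1, 1.0), (70.0, 69.9, 0.1), (69.0, 69.1, 0.8), (68.0, 69.1, 6.6), (67.0, 69.0, 10.8), (66.0, 69.0, 16.0), (65.0, 69.0, 21.0), (64.0, 68.9, 26.5), (63.0, 68.9, 30.2)]
1 -1 83.2 [(72.0, 72.4, -0.1), (71.0, 71.2, 0.1), (70.0, 70.0, -0.2), (69.0, 69.1, 1.3), (68.0, 69.1, 7.0), (67.0, 69.0, 12.9), (66.0, 69.0, 18.6), (65.0, 68.9, 23.5), (64.0, 68.9, 29.7)]
-1 -1 86.6 [(72.0, 72.4, 0.7), (71.0, 71.2, 0.6), (70.0, 70.0, 0.2), (69.0, 69.1, 2.1), (68.0, 69.0, 9.3), (67.0, 69.0, 17.8), (66.0, 68.9, 25.8), (65.0, 68.9, 34.7)]
-1 1 89.7 [(72.0, 72.5, -0.1), (71.0, 71.2, -0.2), (70.0, 69.9, 1.1), (69.0, 69.1, 0.9), (68.0, 69.1, 8.1), (67.0, 69.0, 15.6), (66.0, 69.0, 22.7), (65.0, 68.9, 29.2)]
```

Run:
```python
from h import *
im=cv2.imread("pics/w6r.png"); hsv=cv2.cvtColor(im,cv2.COLOR_BGR2HSV)
for n,(x,y) in dict(head=(40,160),head2=(20,215),handle=(150,170),handle2=(150,210),mat=(200,120),mat2=(330,240),tray=(380,40),stripe=(231,187),cov=(580,120)).items(): print(n,im[y-2:y+3,x-2:x+3].mean((0,1)).round(),hsv[y-2:y+3,x-2:x+3].mean((0,1)).round())
env.move_pose([360,60,200],Rd(0)); env.hold(.2); c,im=look("w13"); st("s")
r=rectify(c,im,300,530,-40,185,20,3); cv2.imwrite("pics/w13r.png",r)
h=cv2.cvtColor(r,cv2.COLOR_BGR2HSV)
m=((h[...,2]<200)&(h[...,2]>90)&(h[...,1]>8)).astype(np.uint8)
def comps(m,t,mn):
    n,l,s,ce=cv2.connectedComponentsWithStats(cv2.morphologyEx(m,cv2.MORPH_OPEN,np.ones((3,3))))
    for i in range(1,n):
        if s[i,4]>mn:
            R=cv2.minAreaRect(np.argwhere(l==i)[:,::-1].astype(np.float32)); print(t,s[i,4],"xy",(530-R[0][1]/3).__round__(1),(185-R[0][0]/3).__round__(1),"size",np.round(A(R[1])/3,1),"ang",round(R[2],1), r[l==i].mean(0).round())
comps((h[...,2]<60).astype(np.uint8),"dark",150)
for lo,hi in((60,120),(120,200),(200,225)): comps(((h[...,2]>=lo)&(h[...,2]<hi)).astype(np.uint8),f"v{lo}",150)
```

```text
head [206. 205. 199.] [ 94.   9. 206.]
head2 [197. 196. 189.] [ 93.   9. 197.]
handle [62. 60. 60.] [125.  10.  62.]
handle2 [57. 55. 56.] [133.  11.  57.]
mat [62. 61. 63.] [151.   9.  63.]
mat2 [63. 61. 63.] [148.  10.  63.]
tray [228. 232. 236.] [ 13.   9. 236.]
stripe [201. 201. 196.] [ 91.   7. 201.]
cov [197. 190. 186.] [108.  13. 197.]
s 92.3 [360.   60.2 199.9] F [-0.5  0.5 -0.2] gap -0.1 ff 0.0
dark 2082 xy 529.3 72.7 size [  1.3 224.7] ang 90.0 [40. 38. 39.]
dark 300 xy 464.2 100.2 size [ 1.7 29.7] ang 87.7 [52. 50. 52.]
dark 11017 xy 404.5 21.2 size [99.8 41.3] ang 1.1 [48. 45. 46.]
v60 168 xy 528.8 60.3 size [ 1. 18.] ang 90.0 [76. 77. 80.]
v60 14942 xy 412.5 71.5 size [222.3 224.3] ang 0.0 [93. 95. 98.]
v60 72702 xy 430.0 77.8 size [ 72.2 161.7] ang 87.0 [63. 62. 64.]
v60 10517 xy 402.0 42.3 size [26.7 48. ] ang 90.0 [65. 62. 64.]
v60 1033 xy 403.9 10.9 size [22.4  7.5] ang 88.2 [69. 67. 68.]
v60 750 xy 405.5 -8.8 size [ 9.1 18. ] ang 2.5 [70. 67. 68.]
v60 983 xy 406.6 -21.8 size [19.8 10.1] ang 73.2 [64. 61. 62.]
v60 747 xy 404.2 0.0 size [19.7  5.3] ang 90.0 [69. 66. 6
[... 1215 characters left out ...]
 size [6.7 4.7] ang 90.0 [126. 129. 133.]
v120 153 xy 327.5 165.8 size [4.3 7.7] ang 90.0 [145. 148. 153.]
v120 8640 xy 311.6 10.6 size [22.2 92.8] ang 88.6 [ 36.  38. 159.]
v200 182 xy 526.5 113.7 size [ 2.3 11.3] ang 90.0 [203. 208. 215.]
v200 326 xy 526.7 87.7 size [ 2.7 21.3] ang 90.0 [203. 208. 214.]
v200 12726 xy 401.7 98.2 size [37.3 47. ] ang 90.0 [208. 207. 201.]
v200 358 xy 400.5 16.3 size [25.  2.] ang 90.0 [213. 212. 207.]
v200 344 xy 400.7 6.2 size [24.   2.3] ang 90.0 [215. 214. 208.]
v200 341 xy 400.0 -4.5 size [ 1.7 25.3] ang 0.0 [212. 211. 205.]
v200 373 xy 400.0 -15.0 size [ 2.  25.3] ang 0.0 [212. 211. 205.]
v200 899 xy 313.2 -9.6 size [ 3.2 44.9] ang 83.0 [ 40.  43. 213.]
```

Run:
```python
from h import *
env.move_pose([333,50,220],Rd(0)); env.hold(.2); c,im=look("w14"); st("s")
X1,Y1,S=500,180,4
def mk(z):
    r=rectify(c,im,330,X1,-50,Y1,z,S).astype(int); return r
r=mk(6); dark=r.max(2)<115
# mat free edges
ys=[];e0=[];e1=[]
for x in range(438,456,2):
    w=np.where(dark[int((X1-x)*S)])[0]; w=w[(w>8*S)&(w<225*S)]; e0.append((x,Y1-w.min()/S)); e1.append((x,Y1-w.max()/S))
e2=[]
for y in range(10,145,10):
    w=np.where(dark[:,int((Y1-y)*S)])[0]; w=w[w>20*S]; e2.append((X1-w.min()/S,y))
e0,e1,e2=map(A,(e0,e1,e2)); print("ends y",e0[[0,4,8]].tolist(),e1[[0,4,8]].tolist()); print("top edge",e2[::3].tolist())
def head(z):
    r=mk(z); m=((r[...,0]-r[...,2]>2)&(r.max(2)>110)&(r.max(2)<235)).astype(np.uint8); m=cv2.morphologyEx(m,cv2.MORPH_OPEN,np.ones((3,3)))
    n,l,s,ce=cv2.connectedComponentsWithStats(m)
    for i in range(1,n):
        if s[i,4]>250:
            R=cv2.minAreaRect(np.argwhere(l==i)[:,::-1].astype(np.float32)); print(z,s[i,4],"xy",round(X1-R[0][1]/S,1),round(Y1-R[0][0]/S,1),np.round(A(R[1])/S,1),round(R[2],1),"mean col",r[l==i].mean(0).round())
head(38); head(32)
```

```text
s 92.8 [333.2  50.1 219.6] F [ 0.6  0.3 -0.1] gap 0.1 ff 0.0
ends y [[438.0, 163.0], [446.0, 163.75], [454.0, 164.25]] [[438.0, -5.25], [446.0, -5.0], [454.0, -4.5]]
top edge [[472.5, 10.0], [470.5, 40.0], [468.25, 70.0], [466.5, 100.0], [464.5, 130.0]]
38 29335 xy 402.9 96.1 [51.1 42. ] 0.5 mean col [197. 196. 190.]
38 1537 xy 401.6 18.8 [26.2  4. ] 90.0 mean col [182. 181. 177.]
38 1430 xy 401.6 8.7 [ 3.8 26.3] 0.7 mean col [186. 185. 181.]
38 1553 xy 401.2 -1.1 [26.   3.8] 90.0 mean col [180. 179. 175.]
38 1503 xy 401.0 -10.9 [ 4.1 25.5] 1.0 mean col [184. 183. 179.]
32 30418 xy 403.0 96.9 [52.1 42.8] 0.5 mean col [197. 196. 190.]
32 1583 xy 401.6 18.0 [ 4.1 26.8] 1.2 mean col [182. 182. 178.]
32 1481 xy 401.6 8.0 [ 3.8 26.8] 0.7 mean col [186. 185. 181.]
32 1614 xy 401.2 -2.0 [26.5  4. ] 90.0 mean col [180. 179. 175.]
32 1571 xy 401.1 -12.0 [ 3.9 26.3] 0.8 mean col [184. 182. 178.]
```

Run:
```python
from h import *
a=np.radians(-90.8); o=A([402.2,47.6]); d=-A([np.cos(a),np.sin(a)])
env.move_gripper(64,60)
env.move_pose([*o,110],Rd(a)); env.move_l([*o,40],150); env.move_l([*o,9],50); st("low")
env.move_gripper(10,60); s=st("grip")
if s["finger_gap"]<28: raise SystemExit("missed")
env.move_l([*o,40],80); st("up"); env.move_l([*o,190],200); st("up2")
L=A([372.,305.3]); t=L-52*d
env.move_pose([*t,180],Rd(a)); env.move_l([*t,122],100); env.hold(.5); st("aim"); c,im=look("w15"); print(s["eef_rot"].round(3).tolist())
env.hold(2.5); st("held"); print(env.state()["eef_rot"].round(3).tolist(),env.state()["wrist_torque"])
side=env.read_camera("side"); cv2.imwrite("pics/s15.png",side)
env.move_l([*t,190],150); st("leave")
```

```text
low 96.1 [402.2  47.6   8.9] F [-0.1 -0.8  0.2] gap 64.0 ff 0.0
grip 96.5 [402.5  47.8   9.5] F [-0.9  0.2  5.8] gap 33.3 ff 60.3
up 97.0 [401.8  47.5  39.8] F [-0.3 -0.2 -2.4] gap 32.8 ff 59.7
up2 97.9 [401.1  47.2 188.6] F [-0.7 -0.3 -3.2] gap 32.6 ff 59.7
aim 100.0 [371.3 253.4 122.1] F [-0.6  0.4 -2.3] gap 32.9 ff 59.7
[[-0.014, -1.0, 0.001], [-1.0, 0.014, 0.0], [-0.0, -0.001, -1.0]]
held 102.6 [371.3 253.3 122. ] F [-0.3  0.  -2.5] gap 33.0 ff 59.7
[[-0.014, -1.0, -0.0], [-1.0, 0.014, -0.0], [0.0, 0.0, -1.0]] [0.00634743 0.00494864 0.01051763]
leave 103.2 [370.7 252.8 189.3] F [-0.1  0.9 -2. ] gap 33.2 ff 59.7
```

```bash
cat > rd.py <<'E'
from h import *
def reader():
    env.move_pose([362,78,220],Rd(0)); env.hold(.3); c,im=look("w16"); st("s")
    X1,Y1,S=500,180,4
    def head(z):
        r=rectify(c,im,330,X1,-50,Y1,z,S).astype(int); m=((r[...,0]-r[...,2]>2)&(r.max(2)>110)&(r.max(2)<235)).astype(np.uint8); m=cv2.morphologyEx(m,cv2.MORPH_OPEN,np.ones((3,3)))
        n,l,s,ce=cv2.connectedComponentsWithStats(m)
        for i in range(1,n):
            if s[i,4]>250:
                R=cv2.minAreaRect(np.argwhere(l==i)[:,::-1].astype(np.float32)); print(z,s[i,4],"xy",round(X1-R[0][1]/S,1),round(Y1-R[0][0]/S,1),np.round(A(R[1])/S,1),round(R[2],1))
    head(38); head(32)
    r=rectify(c,im,330,X1,-50,Y1,6,S).astype(int); dark=r.max(2)<115
    for y in (10,40,70,145):
        w=np.where(dark[:,int((Y1-y)*S)])[0]; w=w[(w>20*S)&(w<130*S)]; print("mat x at y",y,X1-w.min()/S,X1-w.max()/S)
    for x in (400,460):
        w=np.where(dark[int((X1-x)*S)])[0]; w=w[(w>8*S)&(w<225*S)]; print("mat y at x",x,Y1-w.min()/S,Y1-w.max()/S)
E
python3 - <<'E'
from rd import *
a=np.radians(-86.2); o=A([429.9,78.4])
env.move_pose([*o,120],Rd(a)); env.move_l([*o,40],150); env.move_l([*o,14],60); st("14")
z=12.
while z>=8:
    env.move_l([*o,z],30); s=st("z")
    if s["contact_force"][2]>4: break
    z-=.7
env.move_gripper(64); st("open"); env.move_l([*o,120],150)
reader()
E
```

```text
14 105.3 [430.1  78.4  14. ] F [-0.1 -0.2 -1.6] gap 32.8 ff 59.7
z 105.5 [430.   78.4  12.1] F [ 0.6  0.4 -1.1] gap 32.8 ff 59.7
z 105.8 [429.9  78.4  11.4] F [-0.4 -0.2 -1.2] gap 33.3 ff 59.7
z 106.0 [429.8  78.4  10.6] F [-0.3 -0.7 -2.2] gap 33.0 ff 59.7
z 106.3 [429.9  78.4   9.8] F [-0.   0.3 -1.5] gap 32.8 ff 59.7
z 106.5 [430.   78.5   9.5] F [-1.6 -0.7  3.8] gap 32.7 ff 60.3
z 106.8 [430.   78.5   9.5] F [-3.7  0.8 11.2] gap 32.8 ff 61.3
open 107.2 [429.9  78.4   8.4] F [-1.   0.1  0.4] gap 64.1 ff 0.0
s 109.7 [362.   78.  219.8] F [0.5 0.3 0.6] gap 64.0 ff 0.0
38 29675 xy 426.6 126.8 [42.1 51.3] 86.2
38 1542 xy 433.5 19.9 [26.1  4.1] 86.6
38 1429 xy 432.1 39.6 [26.4  3.9] 87.0
38 1562 xy 432.7 29.8 [25.7  4.2] 86.3
38 1602 xy 431.6 49.3 [26.4  4.3] 86.9
32 30788 xy 426.5 127.7 [42.9 52.3] 86.2
32 1589 xy 433.5 18.9 [26.7  4.2] 86.2
32 1620 xy 432.8 28.9 [26.2  4.3] 86.4
32 1498 xy 432.1 38.8 [26.9  4. ] 86.8
32 1656 xy 431.6 48.8 [26.9  4.3] 86.9
mat x at y 10 471.5 396.5
mat x at y 40 470.5 396.0
mat x at y 70 468.75 393.5
mat x at y 145 463.75 389.25
mat y at x 400 161.0 -8.0
mat y at x 460 164.0 -3.75
```

```bash
python3 -c "
from rig import env
print(env.finish_job())"
```

```text
the job is handed in; nothing more can be done
None
```

The job is handed in: all four vials are in the carrier, all four cover corners measured fully home, the label was read from about 5 cm for over two seconds, and the reader is back on its mat, lined up with it and within its edges. I took the clips to be snapped from those corner heights and a camera picture.

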